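# Lock the bayonet cap on a loaded tube mixer and hold it down

### The arm

A 6-joint arm with a two-finger parallel gripper is mounted at the origin on the work surface. World frame = base frame: x ahead of the robot, y to its left, z up, the work surface at z = 0. Lengths are in m, angles in rad, forces in N, time in s.
With the tool pointing down it reaches from about 0.3 to 0.875 m from the base axis. Payload 6.4 kg.
Tool frame: the origin (TCP) lies at the very end of the fingers, on their centre line; the grasp point (between the pads) lies 19 mm behind it (arm.pinch_z is the distance from the TCP to the grasp point, in m); z points along the fingers, y is the line along which they close (so a half turn about z gives the same grasp; the last joint's range is limited). The gripper opens to 88 mm and grips with 3 to 60 N. Pads are 18 mm wide; open, the fingers measure 123 mm over their backs; the gripper's body (75 mm by 187 mm) begins 45 mm behind the grasp point.
Start: joints at [-1.313, 0.181, 1.607, -0, 1.354, -0.206], TCP at [0.257, -0.514, 0.239] pointing down, gripper open.
Joint ranges: [-2.99, 2.99], [-0.89, 2.07], [0.3, 2.58], [-1.14, 4.28], [0, 2.63], [-3.12, 3.12]. Speed limits (rad/s): [2.57, 2.57, 3.01, 3.14, 3.14, 3.14].

### API

Orientations are given as [roll, pitch, yaw] about the fixed x, y, z axes, in that order (R = Rz(yaw) Ry(pitch) Rx(roll)).
In Python, from rig import monitor, imaging, job, arm gives the robot as it stands.
- The arm moves only by the shell command python3 -m crank 'ROWS' [FORCE]. ROWS is JSON, one flat list of numbers, 7 for each row, row after row: the turn, a rotation vector about the world's x, y, z in units of 30 degrees (1.0 is 30 degrees), then the shift along the world's x, y, z in units of 800 mm (1.0 is 800 mm), then the opening, from -1 (shut) to 1 (fully open). A call has 1 to 12 rows; each row is the pose to reach, as a shift and turn from the pose commanded when the call began; what a row does not reach only later rows make up. A row lasts 1/8 s, in which the tool goes at most 62.5 mm and 10.7 degrees, less where a joint would pass 70% of its speed; a pose out of reach is approached as far as the arm can. A call with a number of a shift or a turn outside -1 to 1 is refused whole. A call with a gripper value outside its range is refused whole. The fingers move at their own pace and stop on an object; FORCE is the grip in N (left out, the last holds). Time passes only in rows, so rows that repeat a pose let the fingers close. It gives the time, the measured TCP pose, the force, the opening and the grip force at its end, in the units of the state.
- monitor.get_state(): the state, without advancing time (a new reading comes with each control period).
- imaging.capture(name): name is "scene" or "top" or "wrist"; returns (picture, depth): 400x640x3 uint8, red, green, blue; 400x640 float32, m along the optical axis (not along the pixel's ray), 0 where there is no reading.
- imaging.calibration(name): a dict with "vertical_fov" (degrees; the focal length in pixels is half the picture's height over the tangent of half this angle, whatever the lens; pixels are square), "cx", "cy" (the principal point, pixels), "k1" (the pictures are not rectified: a ray, as slopes to the right and down, at radius r is drawn at 1 + k1 r^2 times it, then the intrinsics apply), "extrinsics" (4x4, takes a point from world to camera coordinates); the wrist camera has in their place "mount" (4x4, takes a point from camera to tool coordinates, whose origin is the TCP and whose axes are the flange's). Camera axes: x right, y down, z forward; pixel columns grow to the right and rows downward; lengths in m; the calibration is good to about 2 mm. A picture is of the moment at which its call begins: read the wrist's pose just before it. calibration takes no time and is no camera call.
- job.sign_off(): hands the job in; it is judged then, once.
The state is a dict: "time_s": time; "joint_positions": joint angles; "qvel": joint speeds; "effort": joint torques, N m; "tool_pos": TCP position; "eef_rot": TCP orientation; "force": force on the tool from outside, world axes, zero at the start; "torque": the same for the moment, N m; "finger_gap": finger opening in m; "grasp_force": force on a finger pad.
Only numpy, scipy, OpenCV 4.12 (cv2) and the standard library are available. Lean on these libraries where they do the work, as an engineer would, in place of code of your own. Each camera call takes 0.05 s, during which the arm holds its last target. There are 200 camera calls.

### The job

The blue tube mixer is loaded with its vial; close it. Take the orange bayonet cap by its grip bar, put it into the chamber with its two lugs in the two notches of the collar, push it down against the spring and turn it a quarter turn clockwise (seen from above) to the stop. The program finishes while the robot is still gripping the cap and pressing it fully home, its rim down on the collar: do not let go; leave the other things on the bench where they are.

Things in the scene. Friction and masses are not known exactly. Their poses are not given: they have to be found in the camera images.
- cap: Orange bayonet cap, loose, upright on the bench, 140 g. Origin: centre of underside, z up. Grey plug 40 mm across, z 0-17 mm; at its foot two steel lugs towards +y and -y (8 mm wide, z 0-6, reaching 28 mm from the axis); orange rim disc 72 mm across, z 17-23, white marks over the lugs. Same after half a turn.
- grip (a point): Middle of the cap's grip bar, on the cap's axis, 40 mm above its underside. The orange bar is 18 mm thick (cap x), 42 mm long (cap y, parallel to the lugs), from 23 to 57 mm above the underside. Axes as the cap's.
- mouth (a point): Centre of the chamber mouth: top face of the aluminium collar, 122 mm above the bench, z up. Bore 45 mm, outside 74 mm, lip 6 mm thick. Two notches through the lip towards +y and -y of this frame, 14 mm wide at the bore, wider outwards. Cap fully home: its underside 17 mm below the mouth, rim resting on the collar.
- mixer: Blue tube mixer, fixed, 170 x 150 x 100 mm, collar centred on top, yellow marks by the notches. Origin under its centre, axes as the mouth's. Under the lip the lugs can turn 87 degrees clockwise from the notches to stops (not the other way), once the cap's underside is over 12 mm below the mouth. Unpressed, the spring lifts a turned cap back to 12 mm.
- vial (a joint): How far the loaded vial (red top 17 mm across, in the middle of the chamber) is pushed down on its spring, m. At 0 its top is 4 mm below the mouth, where the cap's underside meets it; 0.013 with the cap fully home; end of travel 0.016. The spring pushes up with about 3 N at 0 and 10 N at 0.013.
- blank: Bystander: grey blank cap, the same shape as the orange one (72 mm rim, 57 mm tall, grip bar along y) but without lugs, loose; not to be used. Origin at the centre of its underside.
- amber: Bystander: small amber glass bottle, black cap, 52 mm diameter, 95 mm tall, loose. Origin at the centre of its underside.
- jar: Bystander: glass jar with yellow lid, 76 mm diameter, 125 mm tall, loose. Origin at the centre of its underside.
- beaker: Bystander: glass beaker, 66 mm diameter, 85 mm tall, loose. Origin at the centre of its underside.
- tipbox: Bystander: white box of yellow pipette tips, 120 x 85 mm, 61 mm tall, loose. Origin at the centre of its underside.
There are look-alikes about, which are no part of the job. What is meant by the cap is not green or purple, and is the smaller of those in its own colour.

How it is judged:
On the way, in this order (a step that is already met when the one before it is completed fails the run):
1. the cap is pushed down into the chamber against the spring, its lugs in the notches (z of cap in the frame of mouth below -0.008 m and horizontal distance between cap and mouth below 0.005 m and angle between the y axis of cap and the y axis of mouth, either way round below 0.35 rad).
2. the cap is turned a quarter turn (at least 69 degrees), its lugs under the lip (z of cap in the frame of mouth below -0.0105 m and horizontal distance between cap and mouth below 0.005 m and angle between the y axis of cap and the y axis of mouth, either way round above 1.2 rad), for 0.1 s.
At the end, for the whole second after the job is handed in: Cap in the collar (within 5 mm of its axis, upright within 5 degrees), turned at least 69 degrees from the notches and pressed home: underside at least 14.5 mm below the mouth (unpressed: 12, fully home: 17), vial down more than 10.5 mm, fingers on the cap with over 2 N (z of cap in the frame of mouth below -0.0145 m and horizontal distance between cap and mouth below 0.005 m and angle between the y axis of cap and the y axis of mouth, either way round above 1.2 rad and angle between cap's own z axis and vertical below 0.09 rad and value of joint vial above 0.0105 m and contact force between the fingers and cap above 2 N); the arm keeps its last pose, push and grip.
It fails at once if the blank is shifted by more than 25 mm or tipped (distance of blank from where it was at the start of the episode above 0.025 m or angle between blank's own z axis and vertical above 0.35 rad).
It fails at once if the amber is shifted by more than 25 mm or tipped (distance of amber from where it was at the start of the episode above 0.025 m or angle between amber's own z axis and vertical above 0.35 rad).
It fails at once if the jar is shifted by more than 25 mm or tipped (distance of jar from where it was at the start of the episode above 0.025 m or angle between jar's own z axis and vertical above 0.35 rad).
It fails at once if the beaker is shifted by more than 25 mm or tipped (distance of beaker from where it was at the start of the episode above 0.025 m or angle between beaker's own z axis and vertical above 0.35 rad).
It fails at once if the tipbox is shifted by more than 25 mm or tipped (distance of tipbox from where it was at the start of the episode above 0.025 m or angle between tipbox's own z axis and vertical above 0.35 rad).
It also fails if it takes over 42 s, if anything falls off the work surface, if the arm or the gripper's body presses on something with over 40 N, if the wrist force passes 120 N, or if a joint passes its speed limit or range.

## Working session

There is one attempt and no reset: what is moved stays moved. The work goes in short steps, Python scripts to look and compute and a shell command to move; the robot and the scene stay as the last step left them, time stands still between calls to the robot, and variables do not carry over. Pictures are saved under pics/ and viewed, at most 10 in all, crops included, and the job is handed in when it is done.

```bash
mkdir -p pics; ls; cat > h.py <<'E'
import numpy as np,cv2
from rig import monitor,imaging,job,arm
from scipy.spatial.transform import Rotation as R
def shot(n):
    s=monitor.get_state(); p,d=imaging.capture(n); c=imaging.calibration(n)
    if n=='wrist':
        T=np.eye(4);T[:3,:3]=R.from_euler('xyz',s['eef_rot']).as_matrix();T[:3,3]=s['tool_pos'];W=T@np.array(c['mount'])
    else: W=np.linalg.inv(np.array(c['extrinsics']))
    f=200/np.tan(np.radians(c['vertical_fov'])/2)
    u,v=np.meshgrid(np.arange(640.),np.arange(400.))
    K=np.array([[f,0,c['cx']],[0,f,c['cy']],[0,0,1]])
    x=(u-c['cx'])/f;y=(v-c['cy'])/f;a,b=x.copy(),y.copy()
    for _ in range(20):
        k=1+c['k1']*(a*a+b*b);a,b=x/k,y/k
    P=np.stack([a*d,b*d,d],-1)@W[:3,:3].T+W[:3,3]
    P[d==0]=np.nan
    return p,P
E
python3 - <<'E'
from h import *
print(monitor.get_state())
for n in ['top','scene']:
    p,P=shot(n);cv2.imwrite(f'pics/{n}0.png',p[...,::-1]);np.savez(f'{n}0.npz',p=p,P=P)
print(imaging.calibration('top'))
E
```

```text
pics
{'time_s': 0.0, 'joint_positions': array([-1.31328278e+00,  1.81519146e-01,  1.60798161e+00, -1.28189381e-06,
        1.35377716e+00, -2.06315614e-01]), 'qvel': array([-0.0013403 , -0.00148172,  0.00214305, -0.00128361,  0.00166806,
        0.00011953]), 'effort': array([ 3.73636431e-04, -4.33873451e+01, -3.41838384e+01,  7.02095800e-02,
        3.85295483e-02, -1.21258772e-04]), 'tool_pos': array([ 0.25711361, -0.5137333 ,  0.2378352 ]), 'eef_rot': array([-3.13994288e+00, -3.44008493e-04,  4.63829156e-01]), 'force': array([-0.72096635,  0.35318056, -0.38901253]), 'torque': array([ 0.01733934, -0.01121637, -0.00280742]), 'grasp_force': 0.0, 'finger_gap': 0.08810262646199638}
{'vertical_fov': 47.821562560140634, 'cx': 314.98479980472365, 'cy': 204.66767703805604, 'k1': -0.09082716280008893, 'extrinsics': array([[ 0.01042127, -0.99993165, -0.00530039, -0.07656837],
       [-0.99742016, -0.01001831, -0.07108209,  0.582061  ],
       [ 0.07102413,  0.00602748, -0.99745639,  1.13833574],
       [ 0.        ,  0.        ,  0.        ,  1.        ]])}
```

View pics/top0.png

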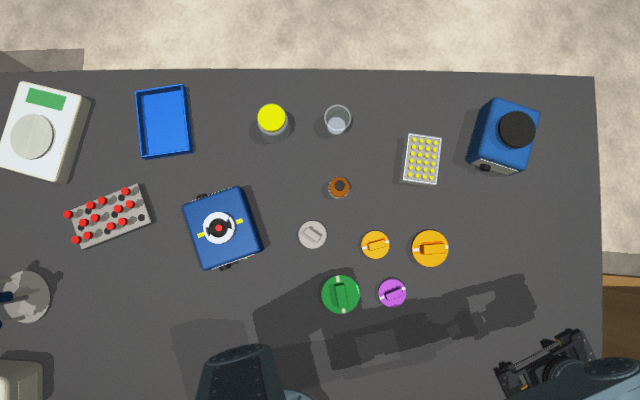

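View pics/scene0.png

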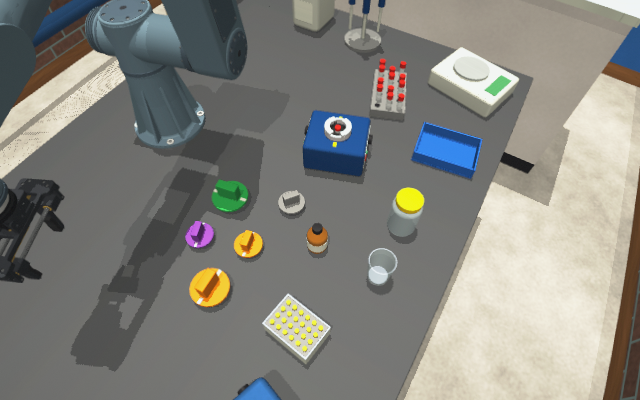

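The small orange cap is at top-view pixel (375,245), with the larger orange look-alike at (430,248). The loaded mixer's collar is at (219,228), with yellow marks at about (201,235) and (238,221).

```bash
python3 - <<'E'
from h import *
z=np.load('top0.npz');p,P=z['p'],z['P']
hsv=cv2.cvtColor(p,cv2.COLOR_RGB2HSV)
def ax(q):
    c=q.mean(0);w,v=np.linalg.eigh(np.cov((q-c).T));return c,np.degrees(np.arctan2(v[1,1],v[0,1])),np.sqrt(w)
def box(u0,u1,v0,v1,m):
    k=np.zeros(p.shape[:2],bool);k[v0:v1,u0:u1]=1;return k&m
H=P[...,2]; sat=hsv[...,1]>150
om=box(355,395,225,265,(hsv[...,0]<25)&sat)
print('orange z',np.percentile(H[om],[5,50,95]))
t=om&(H>.048);q=P[t];print('bar',t.sum(),ax(q[:,:2]),cv2.minAreaRect(q[:,:2].astype(np.float32)),np.median(q[:,2]))
r=om&(H>.012)&(H<.032);print('rim',cv2.minEnclosingCircle(P[r][:,:2].astype(np.float32)))
wm=box(355,395,225,265,(hsv[...,1]<60)&(hsv[...,2]>150));print('white',wm.sum(),ax(P[wm][:,:2]))
ym=box(185,255,195,265,(hsv[...,0]>22)&(hsv[...,0]<35)&sat)
n,l,st,c=cv2.connectedComponentsWithStats(ym.astype(np.uint8));m=[]
for i in range(1,n):
    if st[i,4]>4: print('yel',c[i],st[i,4],P[l==i].mean(0));m.append(P[l==i].mean(0))
d=m[1]-m[0];print('ang',np.degrees(np.arctan2(d[1],d[0])),(m[0]+m[1])/2)
co=box(190,248,200,258,(H>.116)&(H<.13)&(hsv[...,1]<70));print('collar',co.sum(),cv2.minEnclosingCircle(P[co][:,:2].astype(np.float32)),np.median(H[co]))
bl=box(170,275,175,280,(H>.09)&(H<.108)&(hsv[...,0]>100)&(hsv[...,0]<130)&sat);print('mixtop',cv2.minAreaRect(P[bl][:,:2].astype(np.float32)),np.median(H[bl]))
E
```

```text
orange z [nan nan nan]
bar 125 (array([ 0.48281998, -0.22366299]), np.float64(104.21987772187565), array([0.00530722, 0.0123125 ])) ((0.4828168451786041, -0.2240675985813141), (0.01795114390552044, 0.04268860071897507), 15.471489906311035) 0.056513058023140994
rim ((0.4823276102542877, -0.22441045939922333), 0.036087289452552795)
white 20 (array([ 0.48292563, -0.22609875]), np.float64(104.90643302129516), array([0.00185279, 0.03184249]))
yel [238.9047619  220.80952381] 21 [0.53657103 0.11069841 0.10000586]
yel [200.5        234.31818182] 22 [0.50306899 0.20243058 0.10165976]
ang 110.06299480306225 [0.51982001 0.1565645  0.10083281]
collar 408 ((0.5196526646614075, 0.15562795102596283), 0.03778139501810074) 0.12155565000681345
mixtop ((0.5205779075622559, 0.15462666749954224), (0.1684456765651703, 0.14944063127040863), 19.648469924926758) 0.09959985740565713
```

```bash
python3 -m crank '[0.35,0,0,0,0,0,1]' 2>/dev/null | head -0; python3 -m crank '[0,0,0.3,0.07,0.09,0,0.4, 0,0,0.6,0.14,0.18,0,0.4, 0,0,1,0.21,0.27,0,0.4, 0,0,1,0.282,0.3625,-0.03,0.4, 0,0,1,0.282,0.3625,-0.05,0.4, 0,0,1,0.282,0.3625,-0.05,0.4, 0,0,1,0.282,0.3625,-0.05,0.4]' 50
```

```text
time_s: 1.1
tool_pos: [0.4836, -0.2202, 0.197]
eef_rot: [-2.974, -0.083, 0.986]
force: [-0.2, 0.9, -0.2]
finger_gap: 0.062
grasp_force: 0.0
```

A stray first call in that command tilted the tool 10.5° about x, which I didn't intend. I'll undo the tilt now.

```bash
python3 -m crank '[-0.303,-0.175,0,0,0,0,0.4, -0.303,-0.175,0,0,0,0,0.4]' && python3 -m crank '[0,0,0.35,0,0,0,0.4, 0,0,0.7,0,0,0,0.4, 0,0,1,0,0,0,0.4, 0,0,1,0,0,0,0.4]' && python3 -m crank '[0,0,0.35,0,0,0,0.4, 0,0,0.62,0,0,0,0.4, 0,0,0.62,0,0,0,0.4,0,0,0.62,0,0,0,0.4]'; python3 - <<'E'
from h import *
p,P=shot('wrist');s=monitor.get_state();print(s['tool_pos'],s['eef_rot'])
cv2.imwrite('pics/w1.png',p[...,::-1])
hsv=cv2.cvtColor(p,cv2.COLOR_RGB2HSV)
m=(hsv[...,0]<25)&(hsv[...,1]>150)&(np.hypot(P[...,0]-.4825,P[...,1]+.224)<.05)
t=m&(P[...,2]>.048);r=m&(P[...,2]<.032)&(P[...,2]>.012)
print(t.sum(),cv2.minAreaRect(P[t][:,:2].astype(np.float32)),np.median(P[t][:,2]),r.sum(),cv2.minEnclosingCircle(P[r][:,:2].astype(np.float32)),np.median(P[r][:,2]))
E
```

```text
time_s: 1.35
tool_pos: [0.4814, -0.2229, 0.1985]
eef_rot: [-3.14, -0.0, 0.989]
force: [0.2, -0.2, 0.8]
finger_gap: 0.0618
grasp_force: 0.0
time_s: 1.85
tool_pos: [0.4828, -0.2257, 0.1993]
eef_rot: [-3.141, -0.001, 1.508]
force: [0.1, 0.3, -0.1]
finger_gap: 0.0615
grasp_force: 0.0
time_s: 2.35
tool_pos: [0.4828, -0.2247, 0.1989]
eef_rot: [-3.141, -0.0, 1.831]
force: [-0.5, 0.1, 0.0]
finger_gap: 0.0618
grasp_force: 0.0
[ 0.48284418 -0.2246073   0.19882376] [-3.14151046e+00 -3.65170090e-04  1.83183181e+00]
607 ((0.48505082726478577, -0.2201615571975708), (0.08526547253131866, 0.053954049944877625), 14.855704307556152) 0.20031619340813037 1683 ((0.48243364691734314, -0.22778387367725372), 0.03624898940324783) 0.023400041323318355
```

View pics/w1.png

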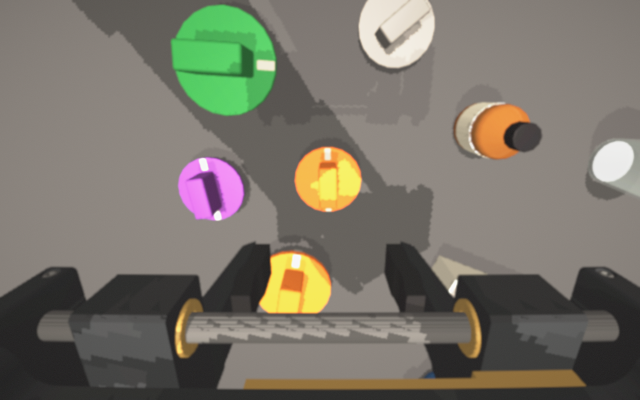

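The wrist view shows the small orange cap at about (328,179), between and ahead of the fingers, with its bar running nearly along the image's vertical. The large orange look-alike is at (295,285).

```bash
python3 - <<'E'
from h import *
for n in ['wrist','scene','top']:
    p,P=shot(n)
    hsv=cv2.cvtColor(p,cv2.COLOR_RGB2HSV);D=np.hypot(P[...,0]-.4825,P[...,1]+.224)<.05
    m=(hsv[...,0]<30)&(hsv[...,1]>120)&D
    t=m&(P[...,2]>.050)&(P[...,2]<.065);r=m&(P[...,2]<.027)&(P[...,2]>.019)
    for k in (t,r):
        q=P[k][:,:2].astype(np.float32)
        if len(q)>5: print(n,k.sum(),cv2.minAreaRect(q),cv2.minEnclosingCircle(q),np.median(P[k][:,2]))
E
```

```text
wrist 749 ((0.4824433922767639, -0.22737114131450653), (0.017627881839871407, 0.041554223746061325), 15.354816436767578) ((0.4829375445842743, -0.22744214534759521), 0.021954558789730072) 0.05730197800137865
wrist 2342 ((0.48272770643234253, -0.22723335027694702), (0.0710681825876236, 0.07044060528278351), 15.547354698181152) ((0.48291015625, -0.22791767120361328), 0.036139119416475296) 0.0234763926937272
scene 132 ((0.4851042628288269, -0.22727179527282715), (0.019339468330144882, 0.0419781431555748), 15.138625144958496) ((0.48586130142211914, -0.22664418816566467), 0.021857189014554024) 0.057807138868636754
scene 378 ((0.4868147075176239, -0.22720688581466675), (0.07006998360157013, 0.06997322291135788), 35.315887451171875) ((0.48477616906166077, -0.2268548458814621), 0.03681541234254837) 0.023890320248206753
top 81 ((0.4967968761920929, -0.19918617606163025), (0.01482024323195219, 0.042326200753450394), 64.11079406738281) ((0.49610230326652527, -0.20061713457107544), 0.021408194676041603) 0.022470630993519647
```

```bash
python3 -m crank '[0,0,0.015,0,-0.0035,-0.06,0.4, 0,0,0.015,0,-0.0035,-0.12,0.4, 0,0,0.015,0,-0.0035,-0.17,0.4, 0,0,0.015,0,-0.0035,-0.2,0.4, 0,0,0.015,0,-0.0035,-0.215,0.4, 0,0,0.015,0,-0.0035,-0.215,0.4,0,0,0.015,0,-0.0035,-0.215,0.4]' 50; python3 - <<'E'
from h import *
p,P=shot('wrist');cv2.imwrite('pics/w2.png',p[...,::-1])
E
```

```text
time_s: 3.42
tool_pos: [0.4837, -0.2276, 0.0279]
eef_rot: [3.14, 0.001, 1.843]
force: [0.3, -0.3, -0.3]
finger_gap: 0.0616
grasp_force: 0.0
```

View pics/w2.png

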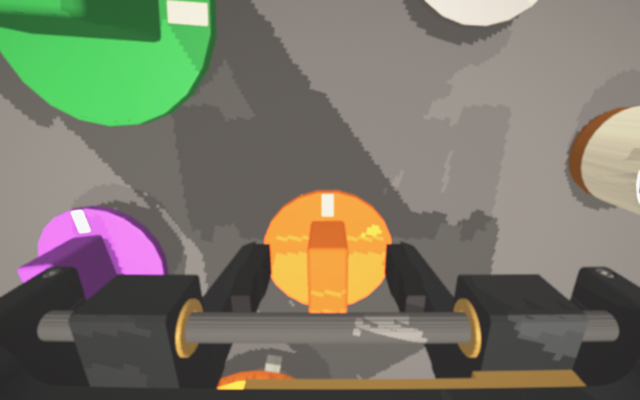

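The bar sits centred between the fingers, at about (328,270) with the fingers at 255 and 400. I'll grip and lift.

```bash
python3 -m crank '[0,0,0,0,0,0,-1, 0,0,0,0,0,0,-1, 0,0,0,0,0,0,-1, 0,0,0,0,0,0,-1, 0,0,0,0,0,0,-1, 0,0,0,0,0,0,-1]' 60 && python3 -m crank '[0,0,0,0,0,0.06,-1, 0,0,0,0,0,0.13,-1, 0,0,0,0,0,0.2,-1, 0,0,0,0,0,0.26,-1, 0,0,0,0,0,0.265,-1, 0,0,0,0,0,0.265,-1]'
```

```text
time_s: 4.22
tool_pos: [0.4829, -0.2271, 0.0267]
eef_rot: [-3.142, -0.0, 1.843]
force: [-0.5, -0.5, 0.8]
finger_gap: 0.0174
grasp_force: 60.0
time_s: 4.97
tool_pos: [0.4824, -0.2267, 0.2377]
eef_rot: [-3.141, -0.001, 1.843]
force: [0.4, -0.2, -2.4]
finger_gap: 0.0176
grasp_force: 60.0
```

```bash
python3 -m crank '[0,0,0.14,0.015,0.07,0,-1, 0,0,0.14,0.03,0.14,0,-1, 0,0,0.14,0.045,0.21,0,-1, 0,0,0.14,0.06,0.28,0,-1, 0,0,0.14,0.077,0.35,0,-1, 0,0,0.14,0.077,0.371,0,-1, 0,0,0.14,0.077,0.371,0,-1, 0,0,0.14,0.077,0.371,0,-1]'; python3 - <<'E'
from h import *
p,P=shot('wrist');cv2.imwrite('pics/w3.png',p[...,::-1]);np.savez('w3.npz',p=p,P=P)
hsv=cv2.cvtColor(p,cv2.COLOR_RGB2HSV);H=P[...,2]
D=np.hypot(P[...,0]-.52,P[...,1]-.156)
co=(H>.118)&(H<.127)&(D<.05)
n,l,st,c=cv2.connectedComponentsWithStats(co.astype(np.uint8))
k=l==1+np.argmax(st[1:,4]);q=P[co][:,:2].astype(np.float32);print(co.sum(),st[1:,4],cv2.minEnclosingCircle(q),np.median(H[co]))
ym=(hsv[...,0]>22)&(hsv[...,0]<35)&(hsv[...,1]>150)&(D<.07)&(H<.108)&(H>.09)
n,l,st,c=cv2.connectedComponentsWithStats(ym.astype(np.uint8))
for i in range(1,n):
    if st[i,4]>15: print(c[i],st[i,4],P[l==i].mean(0))
E
```

```text
time_s: 5.98
tool_pos: [0.5439, 0.0685, 0.2377]
eef_rot: [-3.14, -0.0, 1.916]
force: [-0.2, -0.3, -2.7]
finger_gap: 0.0176
grasp_force: 60.0
3493 [1645    1    1    1 1653    1  190    1] ((0.5198869109153748, 0.1544821411371231), 0.037696294486522675) 0.12212828723831876
```

View pics/w3.png

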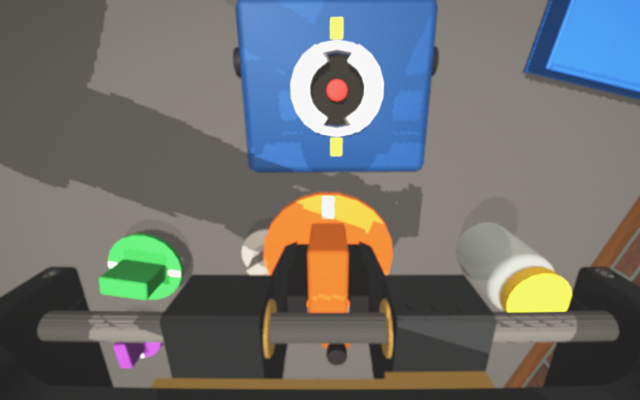

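The wrist view shows the collar at (337,88), the red vial in its centre, and the notches and yellow marks along the image vertical (336,28)/(336,147). The held cap's rim is at about (328,245), with its white mark at (328,207).

```bash
python3 - <<'E'
from h import *
from scipy.optimize import least_squares
s=monitor.get_state();print(s['tool_pos'],s['eef_rot'][2])
z=np.load('w3.npz');p,P=z['p'],z['P'];hsv=cv2.cvtColor(p,cv2.COLOR_RGB2HSV);h,sa,va=[hsv[...,i].astype(int) for i in range(3)]
D=np.hypot(P[...,0]-.52,P[...,1]-.156)
def edge(m,r):
    cs,_=cv2.findContours(m.astype(np.uint8),cv2.RETR_EXTERNAL,cv2.CHAIN_APPROX_NONE);q=np.concatenate([c[:,0] for c in cs]);return q
def fit(q,r=None):
    c0=q.mean(0);f=lambda x:np.hypot(*(q-x[:2]).T)-x[2]
    o=least_squares(f,[*c0,.03],loss='soft_l1',f_scale=.0007);return o.x,len(q)
co=((P[...,2]>.118)&(P[...,2]<.127)&(D<.05)).astype(np.uint8)
cs,_=cv2.findContours(co,cv2.RETR_EXTERNAL,cv2.CHAIN_APPROX_NONE)
q=np.concatenate([P[c[:,0,1],c[:,0,0],:2] for c in cs if len(c)>50])
c0=np.array([.52,.1545]);o=q[np.hypot(*(q-c0).T)>.034];i=q[(np.hypot(*(q-c0).T)<.025)&(np.hypot(*(q-c0).T)>.02)]
print('outer',fit(o),'inner',fit(i))
v=((h<8)|(h>172))&(sa>150)&(D<.02);print('vial',P[v].mean(0),v.sum(),cv2.minEnclosingCircle(P[v][:,:2].astype(np.float32)))
ym=(h>22)&(h<35)&(sa>130)&(p[...,2]<120);ym[170:]=0;ym[:,:300]=0;ym[:,380:]=0
n,l,st,c=cv2.connectedComponentsWithStats(ym.astype(np.uint8));m=[np.nanmean(P[l==k],0) for k in range(1,n) if st[k,4]>20];print(m)
d=m[0]-m[1];print('notch ang',np.degrees(np.arctan2(d[1],d[0])),(m[0]+m[1])/2)
# held cap
om=((h<30)&(sa>110));om[:185]=0;om[:,:250]=0;om[:,405:]=0
zc=P[...,2][om];print('z',np.nanpercentile(zc,[5,25,50,75,95]))
rm=om&(P[...,2]>.228)&(P[...,2]<.238);qs=[]
for vv in range(190,262):
    u=np.where(rm[vv])[0]
    if len(u)>3:
        for uu in (u[0],u[-1]):qs.append(P[vv,uu,:2])
print('rim',fit(np.array(qs)),np.nanmedian(P[rm][:,2]))
bm=om&(P[...,2]>.262)&(P[...,2]<.275);print('bar',cv2.minAreaRect(P[bm][:,:2].astype(np.float32)),bm.sum())
wm=(sa<60)&(va>170);wm[:190]=0;wm[222:]=0;wm[:,:315]=0;wm[:,342:]=0;print('white',P[wm].mean(0),wm.sum())
E
```

```text
[0.54411336 0.06821105 0.23801553] 1.9149678789506757
outer (array([0.51987715, 0.15430903, 0.03688444]), 197) inner (array([0.51976837, 0.15432025, 0.02286046]), 128)
vial [0.52105762 0.15353481 0.1146162 ] 289 ((0.5203173160552979, 0.1546848565340042), 0.009738223627209663)
[array([0.53674607, 0.10845833, 0.10109091])]Traceback (most recent call last):
  File "<stdin>", line 19, in <module>
IndexError: list index out of range
```

```bash
python3 - <<'E'
from h import *
from scipy.optimize import least_squares
z=np.load('w3.npz');p,P=z['p'],z['P'];hsv=cv2.cvtColor(p,cv2.COLOR_RGB2HSV);h,sa,va=[hsv[...,i].astype(int) for i in range(3)]
def fit(q):
    f=lambda x:np.hypot(*(q-x[:2]).T)-x[2]
    return least_squares(f,[*q.mean(0),.036],loss='soft_l1',f_scale=.0007).x
m=(h>20)&(h<40)&(sa>100);m[60:]=0;m[:,:325]=0;m[:,350:]=0;a=np.nanmean(P[m],0);print('mark2',m.sum(),a)
for a0 in (a,np.array([0.53674607, 0.10845833])):
    d=a0[:2]-[.5198,.1543];print(np.degrees(np.arctan2(d[1],d[0])),np.hypot(*d))
om=((h<30)&(sa>110));om[:185]=0;om[:,:250]=0;om[:,405:]=0
zc=P[...,2][om];print('z',np.nanpercentile(zc,[5,25,50,75,95]))
rm=om&(P[...,2]>.225)&(P[...,2]<.241);qs=[]
for vv in range(190,246):
    u=np.where(rm[vv])[0]
    if len(u)>3: qs+=[P[vv,u[0],:2],P[vv,u[-1],:2]]
for u in range(275,385):
    v=np.where(rm[:,u])[0]
    if len(v)>3: qs.append(P[v[0],u,:2])
print('rim',fit(np.array(qs)),np.nanmedian(P[rm][:,2]),rm.sum())
bm=om&(P[...,2]>.262)&(P[...,2]<.275)
if bm.sum()>9: print('bar',cv2.minAreaRect(P[bm][:,:2].astype(np.float32)),bm.sum())
wm=(sa<60)&(va>170);wm[:190]=0;wm[222:]=0;wm[:,:315]=0;wm[:,342:]=0;print('white',P[wm].mean(0),wm.sum())
E
```

```text
mark2 247 [0.50328286 0.20039216 0.10093536]
109.71515916850426 0.048962260444695455
-69.71240099573251 0.04887359201894
z [0.23323049 0.23442213 0.25858698 0.26964119 0.32994878]
rim [0.54334961 0.06811267 0.03556804] 0.23434587037902405 4958
bar ((0.5424184203147888, 0.07627476751804352), (0.03975754603743553, 0.036028455942869186), 56.653202056884766) 2710
white [nan nan nan] 274
```

```bash
python3 -m crank '[0,0,0.01,-0.015,0.055,0,-1, 0,0,0.01,-0.0294,0.1078,0,-1, 0,0,0.01,-0.0294,0.1078,-0.03,-1, 0,0,0.01,-0.0294,0.1078,-0.08,-1, 0,0,0.01,-0.0294,0.1078,-0.1,-1, 0,0,0.01,-0.0294,0.1078,-0.1,-1, 0,0,0.01,-0.0294,0.1078,-0.1,-1,0,0,0.01,-0.0294,0.1078,-0.1,-1]'; python3 - <<'E'
from h import *
p,P=shot('wrist');cv2.imwrite('pics/w4.png',p[...,::-1]);print(monitor.get_state()['tool_pos'])
p,P=shot('scene');cv2.imwrite('pics/s4.png',cv2.resize(p[80:190,270:410,::-1],None,fx=5,fy=5))
E
```

```text
time_s: 7.02
tool_pos: [0.522, 0.1559, 0.1602]
eef_rot: [3.139, 0.001, 1.922]
force: [-1.1, 0.0, -1.4]
finger_gap: 0.0175
grasp_force: 60.0
[0.52183309 0.15592368 0.16006649]
```

View pics/s4.png

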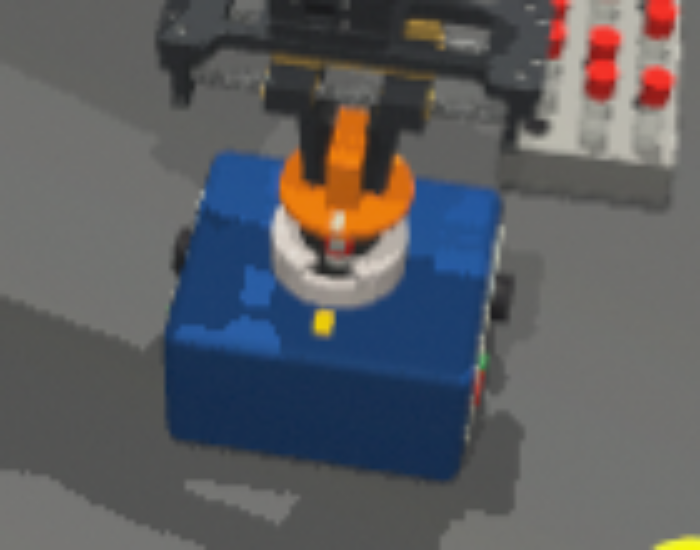

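View pics/w4.png

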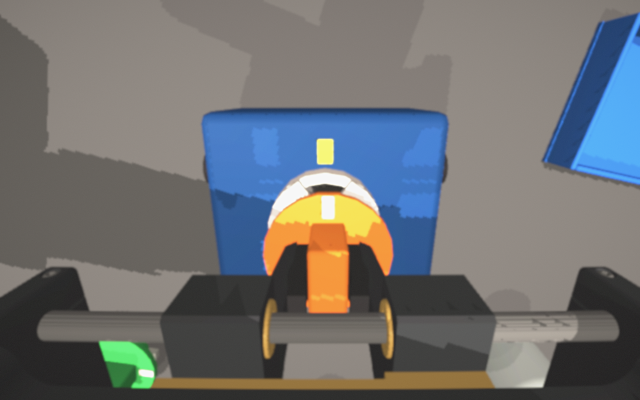

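The scene crop shows the cap above the collar with its lug over the front notch. The wrist view has the cap's white mark at (328,207) and the yellow mark at (325,151), a small sideways offset, so I'll measure it.

```bash
cat > m.py <<'E'
from h import *
from scipy.optimize import least_squares
def fit(q,r):
    f=lambda x:np.hypot(*(q-x).T)-r
    return least_squares(f,q.mean(0)-[-.005,.01],loss='soft_l1',f_scale=.0007).x
s=monitor.get_state();p,P=shot('wrist')
h,sa,va=[cv2.cvtColor(p,cv2.COLOR_RGB2HSV)[...,i].astype(int) for i in range(3)]
Z=P[...,2];om=(h<30)&(sa>110);om[:185]=0;om[:,:250]=0;om[:,405:]=0
zr=np.nanmedian(Z[195:225,300:320]);rm=om&(abs(Z-zr)<.006);qs=[]
for u in range(275,385):
    v=np.where(rm[:,u])[0]
    if len(v)>3: qs.append(P[v[0],u,:2])
for v in range(205,246):
    u=np.where(rm[v])[0]
    if len(u)>3: qs+=[P[v,u[0],:2],P[v,u[-1],:2]]
cap=fit(np.array(qs),.0357)
co=(Z>.118)&(Z<.126)&(sa<60);co[240:]=0;qs=[]
for u in range(260,400):
    v=np.where(co[:,u])[0]
    if len(v)>1 and abs(u-325)>12: qs.append(P[v[0],u,:2])
col=fit(np.array(qs),.0369)
m=(h>20)&(h<40)&(sa>100);m[175:]=0;m[:,:305]=0;m[:,350:]=0;a=np.nanmean(P[m],0)
print(s['tool_pos'],s['eef_rot'],'cap',cap,zr-.023,'collar',col,len(qs),'mark',a,m.sum())
E
python3 m.py
```

```text
[0.52162321 0.15599775 0.15980459] [3.13978906e+00 4.62906663e-04 1.92197782e+00] cap [0.52122486 0.15552561] 0.13334186474078952 collar [0.51990154 0.15433272] 76 mark [0.50314536 0.20068088 0.10118422] 348
```

```bash
python3 -m crank '[0,0,0,-0.0016,-0.0015,0,-1, 0,0,0,-0.0016,-0.0015,-0.005,-1, 0,0,0,-0.0016,-0.0015,-0.01,-1, 0,0,0,-0.0016,-0.0015,-0.015,-1, 0,0,0,-0.0016,-0.0015,-0.015,-1,0,0,0,-0.0016,-0.0015,-0.015,-1]'; python3 m.py
```

```text
time_s: 7.92
tool_pos: [0.5197, 0.1548, 0.1467]
eef_rot: [-3.141, -0.0, 1.922]
force: [0.6, 0.0, -2.0]
finger_gap: 0.0176
grasp_force: 60.0
[0.51967244 0.15479558 0.14669833] [-3.14149485e+00 -9.64681764e-05  1.92202198e+00] cap [0.51918455 0.15428396] 0.12027712294080328 collar [0.51983038 0.15453118] 73 mark [0.50312244 0.20073331 0.10119382] 401
```

```bash
python3 -m crank '[0,0,0,0.0006,0,-0.004,-1, 0,0,0,0.0006,0,-0.008,-1, 0,0,0,0.0006,0,-0.012,-1, 0,0,0,0.0006,0,-0.016,-1, 0,0,0,0.0006,0,-0.018,-1, 0,0,0,0.0006,0,-0.018,-1, 0,0,0,0.0006,0,-0.018,-1]'; python3 m.py
```

```text
time_s: 8.85
tool_pos: [0.5206, 0.1549, 0.1332]
eef_rot: [3.141, 0.0, 1.922]
force: [-2.4, -0.2, 7.8]
finger_gap: 0.0175
grasp_force: 60.0
[0.52056442 0.15485157 0.13315723] [3.14066290e+00 2.73834606e-04 1.92211195e+00] cap [0.52012998 0.15432329] 0.10675976455453148 collar [0.51975654 0.15470254] 73 mark [0.50318051 0.20066738 0.10119042] 454
```

```bash
python3 -m crank '[0,0,-0.25,0,0,0,-1, 0,0,-0.5,0,0,0,-1, 0,0,-0.75,0,0,0,-1, 0,0,-1,0,0,0,-1, 0,0,-1,0,0,0,-1]' && python3 -m crank '[0,0,-0.25,0,0,0,-1, 0,0,-0.5,0,0,0,-1, 0,0,-0.75,0,0,0,-1, 0,0,-1,0,0,0,-1, 0,0,-1,0,0,0,-1]'
```

```text
time_s: 9.52
tool_pos: [0.5216, 0.1548, 0.1337]
eef_rot: [3.138, -0.001, 1.397]
force: [-0.4, 0.7, 7.1]
finger_gap: 0.0172
grasp_force: 60.0
time_s: 10.15
tool_pos: [0.5217, 0.1548, 0.1337]
eef_rot: [3.139, -0.003, 0.873]
force: [-0.7, -0.7, 7.6]
finger_gap: 0.0177
grasp_force: 60.0
```

```bash
python3 -m crank '[0,0,-0.25,-0.001,0,0,-1, 0,0,-0.5,-0.001,0,0,-1, 0,0,-0.7,-0.001,0,0,-1, 0,0,-0.84,-0.001,0,0,-1, 0,0,-0.84,-0.001,0,0,-1, 0,0,-0.84,-0.001,0,0,-1]' && python3 -m crank '[0,0,0,0,0,-0.001,-1, 0,0,0,0,0,-0.002,-1, 0,0,0,0,0,-0.003,-1,0,0,0,0,0,-0.003,-1,0,0,0,0,0,-0.003,-1]'; python3 - <<'E'
from h import *
print(monitor.get_state()['torque'])
p,P=shot('wrist');cv2.imwrite('pics/w5.png',p[...,::-1])
h,sa,va=[cv2.cvtColor(p,cv2.COLOR_RGB2HSV)[...,i].astype(int) for i in range(3)]
print(np.nanmedian(P[195:225,300:320,2])-.023)
E
```

```text
time_s: 10.9
tool_pos: [0.5209, 0.1548, 0.1337]
eef_rot: [3.14, -0.004, 0.435]
force: [0.4, 0.6, 7.0]
finger_gap: 0.0174
grasp_force: 60.0
time_s: 11.52
tool_pos: [0.521, 0.1548, 0.1317]
eef_rot: [3.14, -0.004, 0.435]
force: [-1.1, -0.8, 11.3]
finger_gap: 0.0176
grasp_force: 60.0
[-0.04842079  0.19978283  0.02290056]
0.10528034600289454
```

View pics/w5.png

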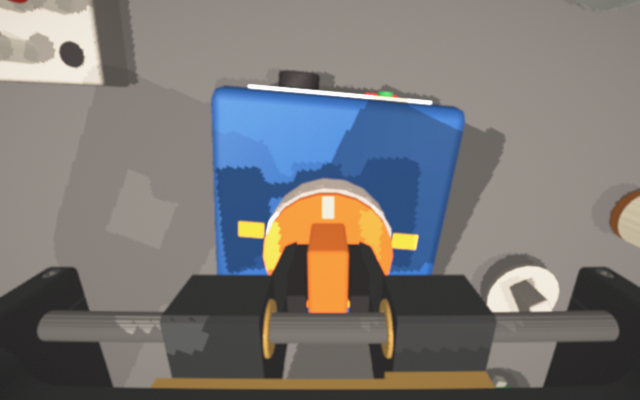

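The cap's white mark is at (328,207), still square with the gripper and about 85° from the yellow marks (251,229)/(405,241). It is nearly home, so I'll turn the last bit to the stop and press firmly.

```bash
python3 -m crank '[0,0,-0.05,0,0,-0.001,-1, 0,0,-0.05,0,0,-0.002,-1, 0,0,-0.05,0,0,-0.003,-1,0,0,-0.05,0,0,-0.003,-1,0,0,-0.05,0,0,-0.003,-1,0,0,-0.05,0,0,-0.003,-1]'; python3 - <<'E'
from h import *
print(monitor.get_state()['torque'])
p,P=shot('wrist')
print(np.nanmedian(P[195:225,300:320,2])-.023)
E
```

```text
time_s: 12.32
tool_pos: [0.5213, 0.1548, 0.1316]
eef_rot: [3.14, -0.004, 0.409]
force: [-8.9, -2.8, 27.4]
finger_gap: 0.017
grasp_force: 60.0
[-0.16247492  1.56777499  0.11603877]
0.10521655658724419
```

```bash
python3 -c "
from rig import job
print(job.sign_off())"
```

```text
the job is handed in; nothing more can be done
None
```

I closed the mixer and handed the job in at about 12.4 s: the cap is turned about 87° clockwise and its underside is about 16.8 mm below the mouth; the arm still holds it with a 60 N grip and a 27 N downward push; sign-off returned no verdict, and I didn't re-measure the bystanders at the end.

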